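# Safe the drone and thread its long battery out through the hatch

## Robot

A 7-joint arm with a two-finger parallel gripper is mounted at the origin on the work surface. World frame = base frame: x ahead of the robot, y to its left, z up, the work surface at z = 0. Lengths are in m, angles in rad, forces in N, time in s.
With the tool pointing down it reaches from about 0.4 to 0.85 m from the base axis. Payload 6.9 kg.
Tool frame: the origin (TCP) lies midway between the tips of the shut fingers; the grasp point (between the pads) lies 19 mm behind it (hold_point_z is the distance from the TCP to the grasp point, in m); x points along the fingers, y is the direction in which the jaws open and shut, and the axes are right-handed (so a half turn about x gives the same grasp; the last joint's range is limited). The gripper opens to 85 mm and grips with 20 to 120 N. Pads are 22 mm wide; open, the fingers measure 114 mm over their backs; the gripper's body (76 mm by 85 mm) begins 54 mm behind the grasp point. The pads swing forward as they close: fully open they stand 13 mm farther back than shut.
Start: joints at [1.399, 0.507, -0.238, 1.5, 0.126, 1.149, -0.155], TCP at [0.171, -0.601, 0.231] pointing down, gripper open.
Joint ranges: [-3.08, 3.08], [-0.24, 2.05], [-1.43, 1.35], [0, 2.5], [-1.52, 4.66], [0.17, 1.96], [-2.89, 2.89]. Speed limits (rad/s): [2.39, 2.39, 3.14, 3.14, 3.14, 3.14, 3.14].

## Interface

Orientations are given as [roll, pitch, yaw] about the fixed x, y, z axes, in that order (R = Rz(yaw) Ry(pitch) Rx(roll)).
In Python, from station import sense, snapshot, sign_off, recognise, landmark_of, hold_point_z gives the robot as it stands. The module is installed in compiled form; this text tells all that it offers.
- The arm moves only by the shell command python3 -m creep 'ROWS' [OPENING]. ROWS is JSON, one flat list of numbers, 4 for each row, row after row: the shift along the tool's x, y, z scaled (see below), then the turn about the tool's x scaled (see below). A call has 1 to 12 rows; each row shifts and turns the commanded pose from where the row before left it, along the tool's axes as they then stand; what a row does not reach is not made up. The controller multiplies each number of a shift by 0.03 m and each number of a turn by 0.15 rad. A row lasts 1/10 s, in which the tool goes at most 50 mm and 8.59 degrees, less where a joint would pass 70% of its speed; a pose out of reach is approached as far as the arm can. A call with a number of a shift or a turn outside -1 to 1 is refused whole. A call with a gripper value outside its range is refused whole. OPENING is the closure, from -1 (fully open) to 1 (shut), set as the call begins (- or left out, the last holds). The fingers move at their own pace and stop on an object; the grip force is fixed at half the most. Time passes only in rows, so rows that do not move let the fingers close. It gives the time, the measured TCP pose, the force and the opening at its end, in the units of the state.
- sense(): the state, without advancing time (a new reading comes with each control period).
- snapshot(name): name is "side" or "top" or "wrist"; returns a dict with "color" (420x560x3 uint8, red, green, blue), "fx", "fy", "cx", "cy" (pixels), "origin" and "orientation" of the camera in the world; the wrist camera has in their place "tool_from_camera" (4x4, takes a point from camera to tool coordinates, whose origin is the TCP and whose axes are the tool frame's). Camera axes: x right, y up, looking along -z (the intrinsics and any distortion apply to the point x, -y, -z); pixel columns grow to the right and rows downward; lengths in m; the calibration is good to about 2 mm. The wrist camera is an equidistant fisheye: a pixel r from the principal point sees the ray r / f radians off the axis. A picture is of the moment at which its call begins: read the wrist's pose just before it. There is no depth.
- sign_off(): hands the job in, once; it reports no verdict.
Trained networks look in the newest picture that a camera, given by its name, has taken for a name from the list of things; names that differ only in an ending like _2 or _b are one class to them, and where a whole thing is asked for, a point or a joint stands for the part that bears it (a point fixed in the world has none). Each returns a list of dicts, best first, with "p" (0 to 1); they miss things now and then, are a little off and sometimes report something else, mostly with a low value. They report only what shows in the picture. A call takes as long as a camera call.
- recognise(camera, name): "extent" ([left, top, width, height] in pixels, round what is visible of it).
- landmark_of(camera, name): "position" ([column, row] in pixels: a listed point, or the origin of a listed thing).
The state is a dict: "time": time; "joint_pos": joint angles; "joint_vel": joint speeds; "tau": joint torques, N m; "position": TCP position; "ee_rot": TCP orientation; "wrist_force": force on the tool from outside, world axes, zero at the start; "wrist_torque": the same for the moment, N m; "width": finger opening in m.
Only numpy, scipy, OpenCV 4.12 (cv2) and the standard library are available. Lean on these libraries where they do the work, as an engineer would, in place of code of your own. Each camera call takes 0.05 s, during which the arm holds its last target.

## Task

Make the drone safe first: take the safing plug, the small one with a finger grip that stands on the bench, and press it fully home in the socket in the deck between hatch and tail, its flange flush on the deck. Then take the long battery pack out through the open hatch, which is shorter than the pack: tilt it so that it comes out diagonally, without forcing it against the aircraft, and finish while holding it steady in the gripper, all of it well clear (5 cm or so) above the deck; do not put it down. Leave the plug seated and everything else on the bench where it is.

Things in the scene. Friction and masses are not known exactly. Their poses are not given: they have to be found in the camera images.
- fuselage: white drone fuselage, wings off, in a cradle fixed to the bench; origin on the bench (z = 0) below the middle of the hatch, y along it to the nose, x across, z up. 156 wide (wing-root ribs 5 more each side); flat deck 150 above the bench from y = -253 to +173; tail cone and boom stub end at y = -370, the tapered nose with its motor at y = +341
- hatch (a point): centre of the hatch opening, level with the deck's top; axes as the fuselage. A rectangular hole with a black edge, 160 along y (+-80) and 120 along x (+-60), in a deck 4 thick. The bay below is 144 wide (x +-72), reaches 90 under the deck beyond the hatch at both ends (y +-170), and its floor is 95 below the deck
- tray: origin in the centre of the top of the fixed wooden battery tray in the bay, 38 below the deck; axes as the fuselage. The tray is 36 wide (x), 110 long (y) and narrower than the pack, so fingers can pass down both long sides of the pack
- socket (a point): centre of the mouth of the safing socket, level with the deck, 213 behind the hatch's middle on the fuselage's centre line; axes as the fuselage. A rectangular recess 33 along x, 23 along y and 16 deep with a black rim
- pack: long battery pack in dark wrap, a bar 44 (x) x 213 (y) x 24 (z), 0.32 to 0.54 kg, origin in the middle of its underside; lies flat and loose on the tray, lengthwise in the bay, its top 14 below the deck, both ends hidden under the deck, its middle within 14 of the hatch's middle
- pack_mid (a point): the pack's centre, 12 above its underside; axes as the pack
- pack_fore (a point): centre of the pack's end face nearer the nose (+y end)
- pack_aft (a point): centre of the pack's end face nearer the tail (-y end)
- plug: yellow safing plug standing upright on its foot on the bench between robot and aircraft, 35 g, origin in the middle of the foot's underside. From below: foot 30 (x) x 20 (y) x 14 high, flange 44 x 34 x 4, finger grip 30 (x) x 16 (y) x 26 high. Its x starts within 0.5 rad of the fuselage's x; it fits the socket either way round; once home the grip stands 30 above the deck
- plug_seat (a point): centre of the underside of the plug's flange, 14 above the foot's underside; it coincides with socket when the plug is home
- short_pack: bystander, to be left alone: short battery pack, 44 x 75 x 24, lying flat between robot and aircraft; not the one wanted
- spare_motor: bystander, to be left alone: spare outrunner motor, a black and copper cylinder 33 in diameter and 40 high with a thin shaft on top, standing between robot and aircraft
- hatch_cover: bystander, to be left alone: the fuselage's hatch cover, a flat white and plywood panel 128 x 168 x 9, lying flat at the right, in front of the tail
- hex_driver: bystander, to be left alone: screwdriver 190 long, lying flat at the left, in front of the nose

How it is judged:
On the way, in this order (a step that is already met when the one before it is completed fails the run):
1. the safing plug is fully home in its socket while the pack still lies in its place (z of plug_seat in the frame of socket below 0.002 m and horizontal distance between plug_seat and socket below 0.004 m and angle between plug's own z axis and vertical below 0.06 rad and distance of pack_mid from where it was at the start of the episode below 0.02 m), for 0.2 s.
2. one end of the pack is up through the hatch while the other is still below the deck (((height (world z) of pack_fore above 0.16 m and height (world z) of pack_aft below 0.14 m) or (height (world z) of pack_aft above 0.16 m and height (world z) of pack_fore below 0.14 m))), for 0.05 s.
At the end, for the whole second after the job is handed in: The plug is home (flange within 2 mm of the deck, within 4 mm of the socket's centre, upright) and not touched by the fingers; the pack is held in the fingers, still (under 3 cm/s), touching neither fuselage nor plug, the centres of both its end faces more than 30 mm above the deck (z of plug_seat in the frame of socket below 0.002 m and horizontal distance between plug_seat and socket below 0.004 m and angle between plug's own z axis and vertical below 0.06 rad and height (world z) of each of pack_fore, pack_aft above 0.18 m and contact force between the fingers and pack above 1 N and contact force between pack and fuselage below 0.1 N and contact force between each of pack, the fingers and plug below 0.1 N and linear speed of pack below 0.03 m/s); the arm keeps its last pose, push and grip.
It fails at once if the pack is forced against the fuselage (over 30 N) (contact force between pack and fuselage above 30 N).
It fails at once if a bystander is moved more than 4 cm (distance of any of short_pack, spare_motor, hatch_cover, hex_driver from where it was at the start of the episode above 0.04 m).
It also fails if it takes over 54 s, if anything falls off the work surface, if the arm or the gripper's body presses on something with over 40 N, if the wrist force passes 120 N, or if a joint passes its speed limit or range.

## Working session

There is one attempt and no reset: what is moved stays moved. The work goes in short steps, Python scripts to look and compute and a shell command to move; the robot and the scene stay as the last step left them, time stands still between calls to the robot, and variables do not carry over. Pictures are saved under pics/ and viewed, and the job is handed in when it is done.

```bash
mkdir -p pics; ls; cat > h.py <<'E'
import numpy as np, cv2
from scipy.spatial.transform import Rotation as R
from station import *
def Rm(e): return R.from_euler('xyz',e).as_matrix()
def save(s,n): cv2.imwrite('pics/'+n,cv2.cvtColor(s['color'],cv2.COLOR_RGB2BGR))
def campose(s,st=None):
    if 'tool_from_camera' in s:
        T=np.eye(4);T[:3,:3]=Rm(st['ee_rot']);T[:3,3]=st['position']
        T=T@np.array(s['tool_from_camera']); return T[:3,:3],T[:3,3]
    o=np.array(s['orientation'])
    return (o if o.shape==(3,3) else Rm(o)),np.array(s['origin'])
def ray(s,px,st=None):
    M,o=campose(s,st)
    u=(px[0]-s['cx'])/s['fx'];v=(px[1]-s['cy'])/s['fy']
    if 'tool_from_camera' in s:
        r=np.hypot(u,v);k=np.sin(r)/r if r>1e-9 else 1
        d=np.array([u*k,-v*k,-np.cos(r)])
    else: d=np.array([u,-v,-1.])
    return o,M@d
def atz(s,px,z,st=None):
    o,d=ray(s,px,st);return o+d*(z-o[2])/d[2]
def proj(s,p,st=None):
    M,o=campose(s,st);c=M.T@(np.array(p)-o);x,y,z=c[0],-c[1],-c[2]
    if 'tool_from_camera' in s:
        r=np.hypot(x,y);t=np.arctan2(r,z);k=t/r if r>1e-9 else 0
        return np.array([s['cx']+s['fx']*x*k,s['cy']+s['fy']*y*k])
    return np.array([s['cx']+s['fx']*x/z,s['cy']+s['fy']*y/z])
E
python3 - <<'E'
from h import *
print(sense(),hold_point_z)
for n in ['side','top','wrist']:
    s=snapshot(n);save(s,n+'0.png');print(n,{k:v for k,v in s.items() if k!='color'})
    for t in ['fuselage','hatch','socket','tray','pack','pack_mid','plug','plug_seat','short_pack','spare_motor','hatch_cover','hex_driver']:
        l=landmark_of(n,t)[:1];e=recognise(n,t)[:1];print(t,[(np.round(a['position'],1),round(a['p'],2)) for a in l],[(np.round(a['extent'],0),round(a['p'],2)) for a in e])
E
```

```text
pics
{'time': 0.0, 'joint_pos': array([ 1.39950679,  0.50830324, -0.23754052,  1.50112254,  0.12571354,
        1.14892738, -0.15479026]), 'joint_vel': array([ 0.00033383,  0.00110024,  0.00030254,  0.00100212, -0.00021216,
        0.00068525, -0.00068226]), 'tau': array([-1.99724204e-04, -6.20603657e+01, -2.18667202e+00, -2.49649125e+01,
        1.26350485e-02,  1.21264407e-02, -1.26684455e-05]), 'position': array([ 0.17058214, -0.60074435,  0.23045528]), 'ee_rot': array([-1.54530068,  1.56902777,  1.87312669]), 'wrist_force': array([ 0.34421271, -0.51514661, -0.27894784]), 'wrist_torque': array([-0.05286132,  0.01608371,  0.02099224]), 'width': 0.0853298899480156} 0.0187
side {'fx': 435.677313470664, 'fy': 435.677313470664, 'cx': 277.12593757052775, 'cy': 210.19716050228743, 'origin': array([0.25245171, 0.6306658 , 0.77653616]), 'orientation': array([ 0.83885933,  0.02149123, -2.74139953])}
fuselage [] [(array([178., 125., 147., 212.]), 0.62)]
hatch [] [(array([180., 124., 144., 213.]), 0.6)]
socket [(array([287.4, 146.8]), 0.94)] [(array([177., 126., 147., 214.]), 0.94)]
tray [(ar
[... 1786 characters left out ...]
19.,  80.]), 0.59)]
wrist {'fx': 325.19226210127806, 'fy': 325.19226210127806, 'cx': 277.6757895278401, 'cy': 203.58244302508075, 'tool_from_camera': array([[ 9.32137151e-04,  2.62145299e-01, -9.65027965e-01,
        -1.42783318e-01],
       [ 9.99999297e-01,  4.63514990e-04,  1.09182823e-03,
         6.34659032e-04],
       [ 7.33522565e-04, -9.65028304e-01, -2.62144683e-01,
        -6.69068201e-02],
       [ 0.00000000e+00,  0.00000000e+00,  0.00000000e+00,
         1.00000000e+00]])}
fuselage [] []
hatch [] []
socket [] []
tray [] []
pack [] []
pack_mid [] []
plug [] []
plug_seat [] []
short_pack [] []
spare_motor [] []
hatch_cover [] [(array([99.,  0., 95., 23.]), 0.97)]
hex_driver [] []
```

View pics/top0.png

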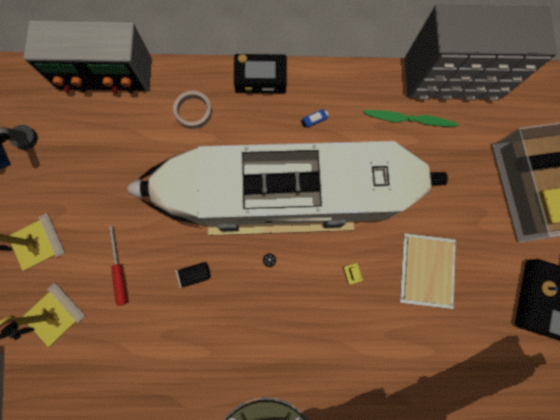

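View pics/side0.png

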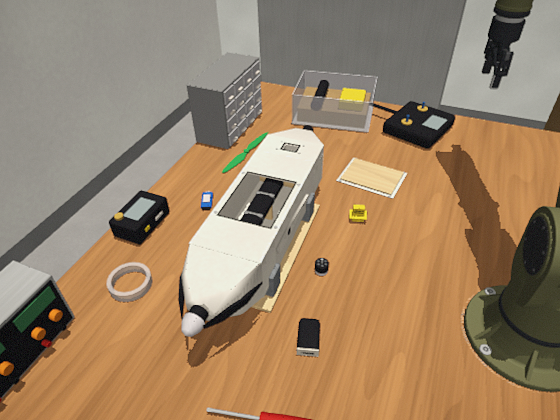

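View pics/wrist0.png

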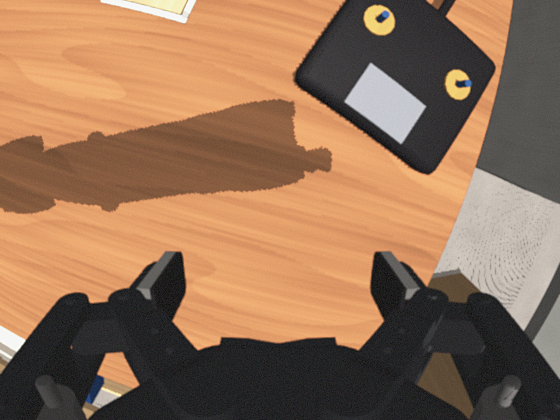

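```bash
python3 - <<'E'
from h import *
s=snapshot('top');t=snapshot('side')
c=s['color'][130:300,230:470];cv2.imwrite('pics/topz.png',cv2.cvtColor(cv2.resize(c,None,fx=3.3,fy=3.3,interpolation=cv2.INTER_CUBIC),cv2.COLOR_RGB2BGR))
c=t['color'][130:235,210:380];cv2.imwrite('pics/sidez.png',cv2.cvtColor(cv2.resize(c,None,fx=4.7,fy=4.7,interpolation=cv2.INTER_CUBIC),cv2.COLOR_RGB2BGR))
for n,z in [('hatch',.15),('socket',.15),('pack_mid',.124),('plug_seat',.014),('plug',0)]:
    for q,cam in((s,'top'),(t,'side')):
        for l in landmark_of(cam,n)[:2]: print(n,cam,round(l['p'],2),atz(q,l['position'],z).round(4))
E
```

```text
hatch top 0.61 [ 0.5875 -0.0305  0.15  ]
hatch side 0.87 [ 0.5925 -0.0325  0.15  ]
socket top 0.64 [ 0.603  -0.2406  0.15  ]
socket top 0.48 [0.4122 0.2912 0.15  ]
socket side 0.7 [ 0.6041 -0.2464  0.15  ]
socket side 0.19 [ 0.5716 -0.0832  0.15  ]
pack_mid top 0.58 [ 0.5852 -0.0327  0.124 ]
pack_mid side 0.77 [ 0.5952 -0.0283  0.124 ]
pack_mid side 0.36 [ 0.581 -0.015  0.124]
plug_seat top 0.73 [ 0.4069 -0.2037  0.014 ]
plug_seat side 0.57 [ 0.396  -0.2057  0.014 ]
plug top 0.84 [ 0.3969 -0.2082  0.    ]
plug side 0.56 [ 0.4013 -0.1897  0.    ]
```

View pics/topz.png

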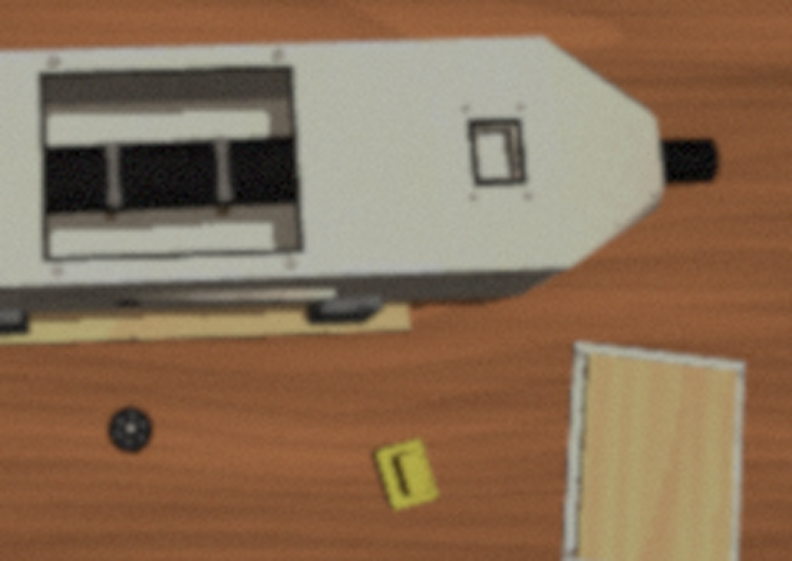

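View pics/sidez.png

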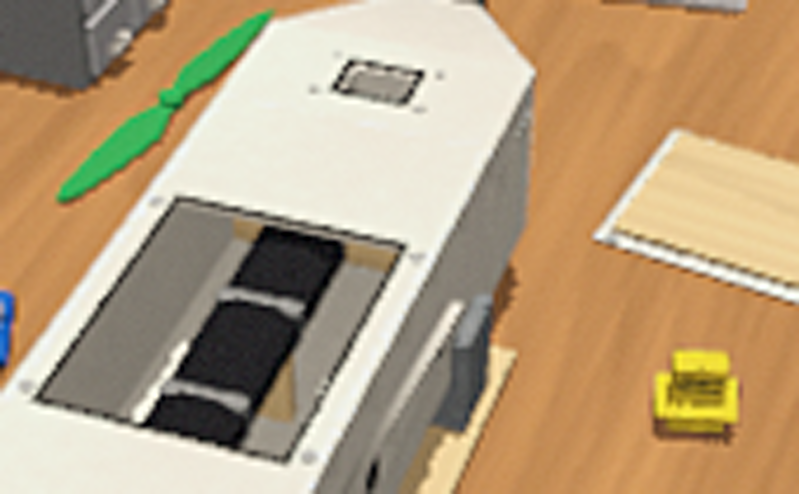

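```bash
python3 - <<'E'
from h import *
s=snapshot('top')
f=lambda L,z:np.array([atz(s,(230+(x+.5)/3.3-.5,130+(y+.5)/3.3-.5),z)[:2] for x,y in L])
H=f([(42,73),(291,68),(301,250),(45,258)],.15);print(H.round(4),H.mean(0))
S=f([(469,121),(521,119),(525,183),(475,185)],.15);print(S.round(4),S.mean(0))
d=H.mean(0)-S.mean(0);print('d',np.hypot(*d),'yaw',np.arctan2(-d[0],d[1]))
P=f([(375,451),(421,438),(438,494),(393,510)],.018);print(P.round(4),P.mean(0));
a=P[1]-P[2]+P[0]-P[3];print('plug long yaw',np.arctan2(a[1],a[0]))
B=f([(112,145),(114,210),(221,141),(223,208)],.136);print(B.round(4),B.mean(0))
E
```

```text
[[ 0.6539  0.052 ]
 [ 0.6589 -0.1108]
 [ 0.5369 -0.1149]
 [ 0.5308  0.0477]] [ 0.59512988 -0.03151434]
[[ 0.6236 -0.2266]
 [ 0.6253 -0.2609]
 [ 0.5821 -0.2611]
 [ 0.5805 -0.2285]] [ 0.60287095 -0.24427126]
d 0.21289769717084334 yaw 0.03636854237696309
[[ 0.4169 -0.1835]
 [ 0.4263 -0.2173]
 [ 0.3863 -0.228 ]
 [ 0.3749 -0.1951]] [ 0.40107624 -0.205971  ]
plug long yaw 0.2668431642426427
[[ 0.6097  0.0063]
 [ 0.5658  0.0046]
 [ 0.613  -0.0654]
 [ 0.5676 -0.0664]] [ 0.58904557 -0.03025403]
```

```bash
cat >> h.py <<'E'
def plan(p,jaw):
    "p target TCP, jaw = desired world angle of tool y (mod pi)"
    st=sense();M=Rm(st['ee_rot']);a=np.arctan2(M[1,1],M[0,1])
    d=(jaw-a+np.pi/2)%np.pi-np.pi/2
    # turn about tool x (down): +turn => world angle decreases
    sh0=M.T@(np.array(p)-st['position'])
    M2=R.from_rotvec([0,0,d]).as_matrix()@M
    sh=M2.T@(np.array(p)-st['position'])
    print('pos',st['position'].round(4),'xaxis',M[:,0].round(3),'jaw',a.round(3),'turn units',(-d/.15).round(3),'shift units: before-turn axes',(sh0/.03).round(3),'after-turn axes',(sh/.03).round(3),'q7',st['joint_pos'][6].round(2),'F',st['wrist_force'].round(1),'w',st['width'].round(4),'t',st['time'])
E
python3 - <<'E'
from h import *
plan([.401,-.206,.12],.267+np.pi/2)
print(Rm(sense()['ee_rot']).round(3))
E
```

```text
Traceback (most recent call last):
  File "h.py", line 36, in plan
    print('pos',st['position'].round(4),'xaxis',M[:,0].round(3),'jaw',a.round(3),'turn units',(-d/.15).round(3),'shift units: before-turn axes',(sh0/.03).round(3),'after-turn axes',(sh/.03).round(3),'q7',st['joint_pos'][6].round(2),'F',st['wrist_force'].round(1),'w',st['width'].round(4),'t',st['time'])
                                                                                                                                                                                                                                                                           ^^^^^^^^^^^^^^^^^
AttributeError: 'float' object has no attribute 'round'
```

```bash
sed -i "s/st\['width'\].round(4)/round(st['width'],4)/" h.py
python3 - <<'E'
from h import *
plan([.401,-.206,.12],.267+np.pi/2)
print(Rm(sense()['ee_rot']).round(3))
E
```

```text
pos [ 0.1708 -0.6012  0.2313] xaxis [-0.  0. -1.] jaw -1.294 turn units 0.065 shift units: before-turn axes [  3.709 -10.575 -10.983] after-turn axes [  3.709 -10.682 -10.879] q7 -0.15 F [ 0.4 -0.2 -0.6] w 0.0857 t 4.4
[[-0.     0.273 -0.962]
 [ 0.    -0.962 -0.273]
 [-1.    -0.     0.   ]]
```

```bash
python3 -m creep '[0,-0.88,-0.9,0.06,0.2,-0.89,-0.91,0,0.2,-0.89,-0.91,0,0.2,-0.89,-0.91,0,0.2,-0.89,-0.91,0,0.2,-0.89,-0.91,0,0.2,-0.89,-0.91,0,0.2,-0.89,-0.91,0,0.3,-0.89,-0.91,0,0.4,-0.89,-0.91,0,0.4,-0.89,-0.91,0,0.4,-0.89,-0.91,0]' -- -0.3
python3 - <<'E'
from h import *
plan([.401,-.206,.12],.267+np.pi/2)
E
```

```text
pos [ 0.1708 -0.6012  0.2313] xaxis [-0.  0. -1.] jaw -1.294 turn units 0.065 shift units: before-turn axes [  3.709 -10.575 -10.983] after-turn axes [  3.709 -10.682 -10.879] q7 -0.15 F [ 0.4 -0.2 -0.6] w 0.0857 t 4.4invalid input: not JSON, or not a number
```

```bash
python3 -m creep '[0,-0.88,-0.9,0.06,0.2,-0.89,-0.91,0,0.2,-0.89,-0.91,0,0.2,-0.89,-0.91,0,0.2,-0.89,-0.91,0,0.2,-0.89,-0.91,0,0.2,-0.89,-0.91,0,0.2,-0.89,-0.91,0,0.3,-0.89,-0.91,0,0.4,-0.89,-0.91,0,0.4,-0.89,-0.91,0,0.4,-0.89,-0.91,0]' -0.3
python3 - <<'E'
from h import *
plan([.401,-.206,.12],.267+np.pi/2)
st=sense();s=snapshot('wrist');save(s,'w1.png')
for n in ['plug','plug_seat']:
    for l in landmark_of('wrist',n)[:2]: print(n,l,atz(s,l['position'],.014 if n!='plug' else 0,st))
E
```

```text
time: 5.6
position: [0.4022, -0.2045, 0.1442]
ee_rot: [2.408, 1.57, -0.467]
wrist_force: [0.4, -0.4, -0.5]
width: 0.0559
pos [ 0.4022 -0.2045  0.1442] xaxis [ 0.001 -0.    -1.   ] jaw -1.303 turn units 0.003 shift units: before-turn axes [0.806 0.036 0.053] after-turn axes [0.806 0.036 0.053] q7 -1.08 F [ 0.4 -0.4 -0.5] w 0.0559 t 5.6
plug {'position': [278.0, 191.3], 'p': 0.87} [ 0.40297802 -0.20505583  0.        ]
plug_seat {'position': [279.9, 200.1], 'p': 0.69} [ 0.3989709 -0.2078498  0.014    ]
```

View pics/w1.png

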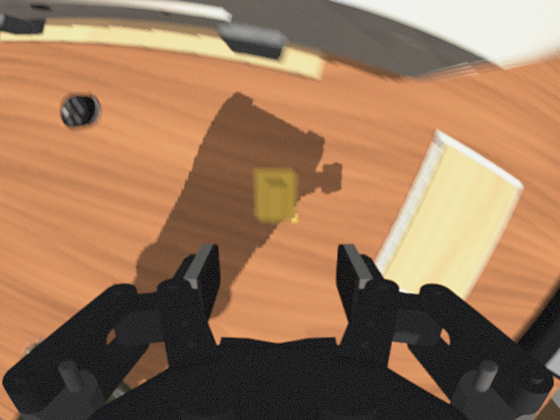

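```bash
python3 - <<'E'
from h import *
c=cv2.imread('pics/w1.png')[150:240,220:340]
cv2.imwrite('pics/w1z.png',cv2.convertScaleAbs(cv2.resize(c,None,fx=6,fy=6,interpolation=cv2.INTER_CUBIC),alpha=1.3))
E
```

```text
(no output)
```

View pics/w1z.png

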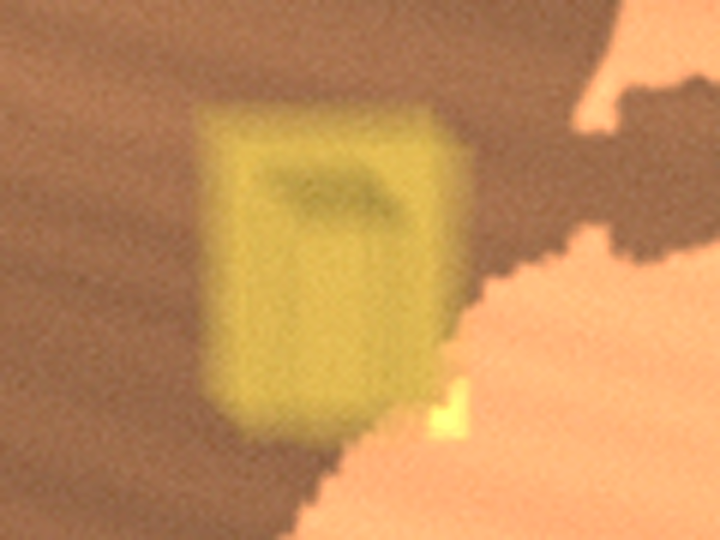

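```bash
python3 - <<'E'
from h import *
st=sense();s=snapshot('wrist')
f=lambda x,y:(220+(x+.5)/6-.5,150+(y+.5)/6-.5)
P=np.array([atz(s,f(*q),.018,st)[:2] for q in [(200,105),(462,108),(467,436),(212,436)]])
print(P.round(4),P.mean(0),np.linalg.norm(P-np.roll(P,1,0),axis=1))
for a in (P[0]-P[3],P[1]-P[2]):print(np.arctan2(a[1],a[0]))
E
```

```text
[[ 0.4216 -0.1766]
 [ 0.431  -0.2119]
 [ 0.3851 -0.2261]
 [ 0.3751 -0.1905]] [ 0.40322067 -0.20126153] [0.04850616 0.03650224 0.04805013 0.03706779]
0.29006234072776493
0.3020551794427579
```

```bash
python3 - <<'E'
from h import *
plan([.402,-.204,.021],.282+np.pi/2)
E
```

```text
pos [ 0.4018 -0.205   0.1442] xaxis [-0.  0. -1.] jaw -1.3 turn units -0.076 shift units: before-turn axes [ 4.108 -0.029 -0.017] after-turn axes [ 4.108 -0.029 -0.017] q7 -1.07 F [-0.  -0.2 -0.6] w 0.0558 t 5.8
```

```bash
python3 -m creep '[0.8,-0.03,-0.02,-0.08,0.8,0,0,0,0.8,0,0,0,0.8,0,0,0,0.5,0,0,0,0.4,0,0,0,0,0,0,0]' 
python3 - <<'E'
from h import *
plan([.402,-.204,.021],.282+np.pi/2)
st=sense();s=snapshot('wrist');save(s,'w2.png')
E
```

```text
time: 6.5
position: [0.4006, -0.206, 0.0204]
ee_rot: [-0.342, 1.569, 3.077]
wrist_force: [-0.9, -0.2, 1.1]
width: 0.0554
pos [ 0.4006 -0.206   0.0204] xaxis [-0.002  0.    -1.   ] jaw -1.293 turn units -0.03 shift units: before-turn axes [-0.021 -0.051 -0.062] after-turn axes [-0.021 -0.05  -0.062] q7 -1.19 F [-0.9 -0.2  1.1] w 0.0554 t 6.5
```

View pics/w2.png

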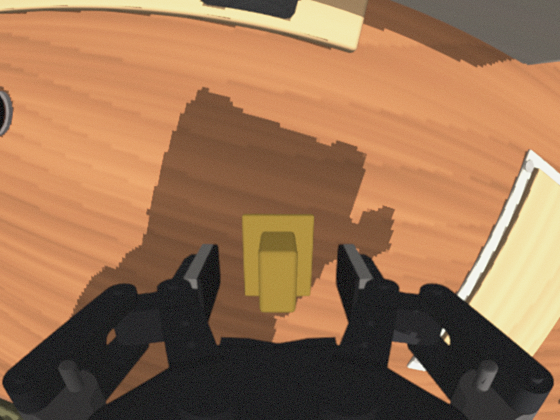

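```bash
python3 - <<'E'
from h import *
st=sense();s=snapshot('wrist')
for q,z in [((278,250),.044),((278,312),.044),((278,215),.018)]: print(atz(s,q,z,st))
E
python3 -m creep '[0,0,-0.06,-0.03,0,0,0,0,0,0,0,0,0,0,0,0,0,0,0,0]' 1
python3 - <<'E'
from h import *
plan([.402,-.204,.021],.282+np.pi/2)
st=sense();s=snapshot('wrist');save(s,'w3.png')
E
```

```text
[ 0.41577296 -0.20234815  0.044     ]
[ 0.3869371  -0.21056221  0.044     ]
[ 0.42212582 -0.20053578  0.018     ]
time: 7.1
position: [0.404, -0.2045, 0.022]
ee_rot: [2.306, 1.569, -0.551]
wrist_force: [-0.7, -0.0, 5.7]
width: 0.0146
pos [ 0.404  -0.2045  0.022 ] xaxis [ 0.001 -0.001 -1.   ] jaw -1.287 turn units 0.014 shift units: before-turn axes [ 0.034 -0.036  0.058] after-turn axes [ 0.034 -0.036  0.059] q7 -1.19 F [-0.7 -0.   5.7] w 0.0146 t 7.1
```

View pics/w3.png

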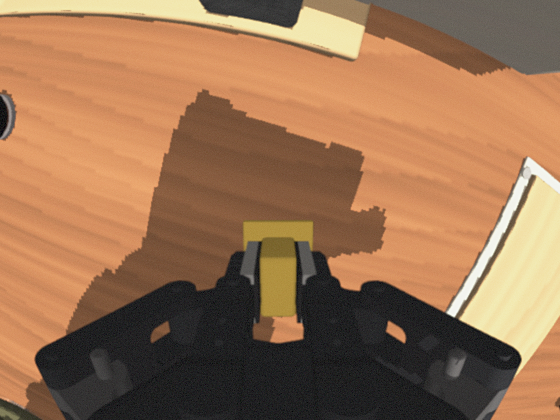

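```bash
cat >> h.py <<'E'
def tool_pt(s,px,tx):
    T=np.array(s['tool_from_camera']);u=(px[0]-s['cx'])/s['fx'];v=(px[1]-s['cy'])/s['fy']
    r=np.hypot(u,v);k=np.sin(r)/r
    d=T[:3,:3]@np.array([u*k,-v*k,-np.cos(r)]);o=T[:3,3];return o+d*(tx-o[0])/d[0]
E
python3 - <<'E'
from h import *
s=snapshot('wrist')
c=s['color'][210:330,230:330];cv2.imwrite('pics/w3z.png',cv2.cvtColor(cv2.resize(c,None,fx=5,fy=5,interpolation=cv2.INTER_CUBIC),cv2.COLOR_RGB2BGR))
for q,tx in [((278,256),-.023),((278,315),-.023),((244,222),.003),((313,222),.003)]: print(tool_pt(s,q,tx).round(4))
plan([.6029,-.2443,.26],.036+np.pi/2)
E
```

```text
[-0.023   0.0006 -0.0125]
[-0.023   0.0006  0.0164]
[ 0.003  -0.0155 -0.0183]
[ 0.003   0.0172 -0.0182]
pos [ 0.404  -0.2045  0.022 ] xaxis [ 0.001 -0.001 -1.   ] jaw -1.287 turn units 1.655 shift units: before-turn axes [-7.922  3.141 -6.001] after-turn axes [-7.924  1.572 -6.587] q7 -1.19 F [-0.7 -1.5  5.5] w 0.0148 t 7.2
```

View pics/w3z.png

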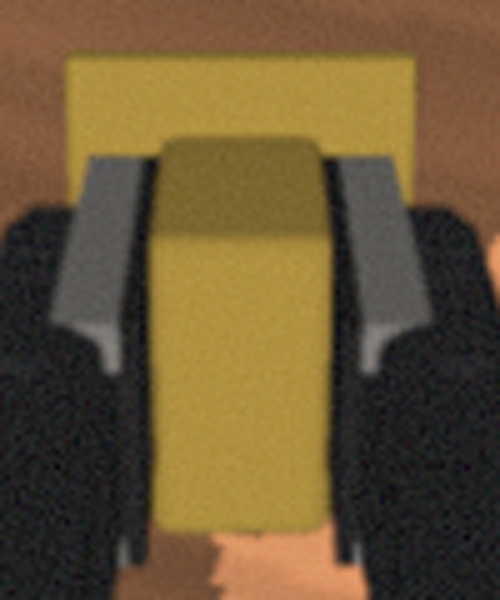

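```bash
python3 -m creep '[-0.8,0,0,0,-0.9,0,0,0.3,-1,0,0,0.6,-1,0,0,0.75,-1,0,0,0,-1,0,0,0,-0.5,0,0,0]'
python3 - <<'E'
from h import *
plan([.545,-.246,.207],.036+np.pi/2)
E
```

```text
time: 7.9
position: [0.4041, -0.2044, 0.2101]
ee_rot: [2.616, 1.567, -0.489]
wrist_force: [-0.2, -0.3, -0.6]
width: 0.015
pos [ 0.4041 -0.2044  0.2101] xaxis [ 0.003 -0.002 -1.   ] jaw -1.534 turn units 0.006 shift units: before-turn axes [ 0.12   1.56  -4.641] after-turn axes [ 0.12   1.556 -4.642] q7 -1.23 F [-0.2 -0.3 -0.6] w 0.015 t 7.9
```

```bash
python3 -m creep '[0,0.2,-0.6,0,0,0.3,-0.9,0,0,0.3,-0.9,0,0,0.3,-0.9,0,0.1,0.3,-0.9,0,0,0.16,-0.44,0,0,0,0,0,0,0,0,0]'
python3 - <<'E'
from h import *
plan([.545,-.246,.207],.036+np.pi/2)
s=snapshot('wrist');save(s,'w4.png');print(landmark_of('wrist','socket')[:2],landmark_of('wrist','plug_seat')[:1])
E
```

```text
time: 8.7
position: [0.5437, -0.2456, 0.2041]
ee_rot: [-0.462, 1.57, 2.717]
wrist_force: [-0.2, 0.0, -0.4]
width: 0.0146
pos [ 0.5437 -0.2456  0.2041] xaxis [-0.001  0.    -1.   ] jaw -1.534 turn units 0.006 shift units: before-turn axes [-0.098  0.015 -0.043] after-turn axes [-0.098  0.015 -0.043] q7 -1.29 F [-0.2  0.  -0.4] w 0.0146 t 8.7
[{'position': [277.3, 125.0], 'p': 0.92}, {'position': [27.5, 145.1], 'p': 0.41}] [{'position': [278.0, 261.3], 'p': 0.92}]
```

View pics/w4.png

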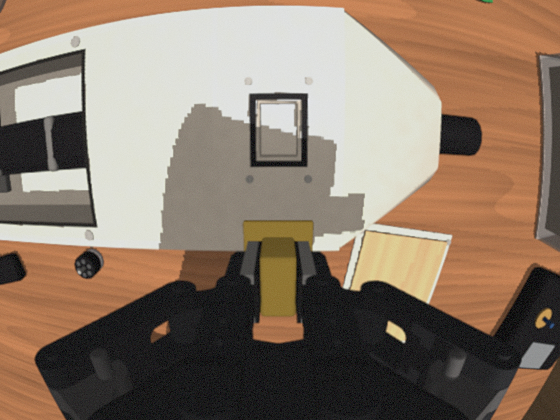

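```bash
python3 - <<'E'
from h import *
c=cv2.imread('pics/w4.png')[80:180,230:330];cv2.imwrite('pics/w4z.png',cv2.resize(c,None,fx=6,fy=6,interpolation=cv2.INTER_CUBIC))
c=cv2.imread('pics/w4.png')[210:330,230:330];cv2.imwrite('pics/w4p.png',cv2.resize(c,None,fx=5,fy=5,interpolation=cv2.INTER_CUBIC))
E
```

```text
(no output)
```

View pics/w4z.png

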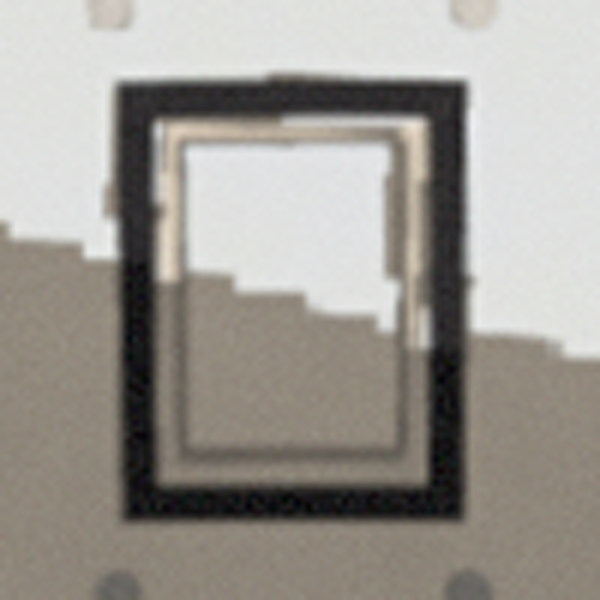

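View pics/w4p.png

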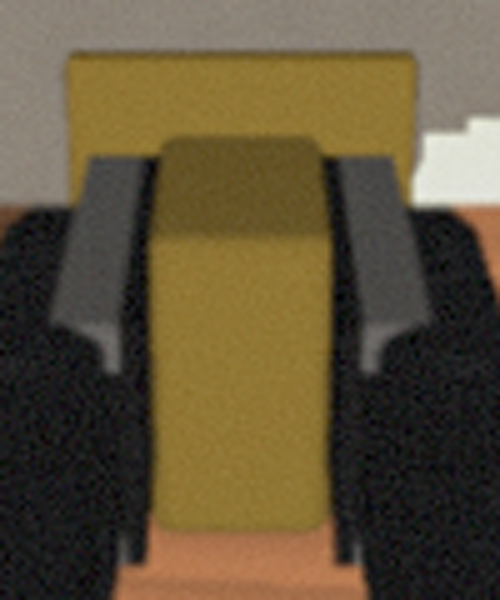

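```bash
cat > fit.py <<'E'
from h import *
from scipy.optimize import least_squares
def tproj(s,p):
    T=np.array(s['tool_from_camera']);c=T[:3,:3].T@(np.array(p)-T[:3,3]);x,y,z=c[0],-c[1],-c[2]
    r=np.hypot(x,y);t=np.arctan2(r,z);return np.array([s['cx']+s['fx']*x*t/r,s['cy']+s['fy']*y*t/r])
# object pts (plug x along tool -z, plug y along tool y, up = -tool x), params: tx,ty,tz,yaw
def fit(s,obj,px,x0):
    def res(q):
        c,n=np.cos(q[3]),np.sin(q[3]);o=[]
        for (a,b,h),p in zip(obj,px):
            o+=list(tproj(s,[q[0]-h,q[1]+b*c-a*n,q[2]+b*n+a*c])-p)
        return o
    r=least_squares(res,x0);return r.x,np.abs(r.fun).max()
E
python3 - <<'E'
from fit import *
s=snapshot('wrist')
z=lambda x,y,ox,oy,k:np.array([ox+(x+.5)/k-.5,oy+(y+.5)/k-.5])
so=fit(s,[(-.0165,-.0115,0),(-.0165,.0115,0),(.0165,.0115,0),(.0165,-.0115,0)],[z(*q,230,80,6) for q in [(157,118),(428,118),(430,486),(155,486)]],[.05,0,-.06,0])
pl=fit(s,[(-.022,-.017,.004),(-.022,.017,.004),(-.015,-.008,.030),(-.015,.008,.030),(.015,-.008,.030),(.015,.008,.030)],[z(*q,230,210,5) for q in [(66,53),(415,53),(150,237),(331,237),(155,530),(327,530)]],[.0,0,0,0])
print('socket',so,'\nplug seat',pl);print('units',(so[0][:3]-pl[0][:3])/.03, sense()['position'])
E
```

```text
socket (array([ 0.02806054,  0.00066096, -0.06038497,  0.00046716]), np.float64(1.1968427518098395)) 
plug seat (array([ 0.01093741,  0.00034624,  0.0044253 , -0.00067475]), np.float64(1.1006646397921713))
units [ 0.57077124  0.01049057 -2.16034232] [ 0.54356735 -0.24577959  0.20466306]
```

```bash
python3 -m creep '[0,0.01,-0.6,0,0,0,-0.8,0,0,0,-0.72,0,0.5,0,0,0,0.3,0,0,0,0,0,0,0,0,0,0,0]'
python3 - <<'E'
from fit import *
plan([.6029,-.2443,.207],.036+np.pi/2)
s=snapshot('wrist');save(s,'w5.png')
t=snapshot('side');c=t['color'][100:200,240:340];cv2.imwrite('pics/s5.png',cv2.cvtColor(cv2.resize(c,None,fx=6,fy=6,interpolation=cv2.INTER_CUBIC),cv2.COLOR_RGB2BGR))
E
```

```text
time: 9.6
position: [0.6073, -0.2441, 0.1805]
ee_rot: [0.153, 1.57, -2.953]
wrist_force: [-0.4, 0.8, 0.9]
width: 0.0146
pos [ 0.6073 -0.2441  0.1805] xaxis [-0. -0. -1.] jaw -1.535 turn units 0.002 shift units: before-turn axes [-0.882  0.002  0.146] after-turn axes [-0.882  0.002  0.146] q7 -1.33 F [-0.4  0.8  0.9] w 0.0146 t 9.6
```

View pics/w5.png

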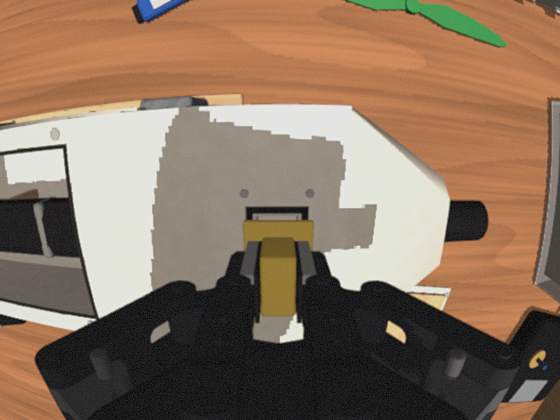

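View pics/s5.png

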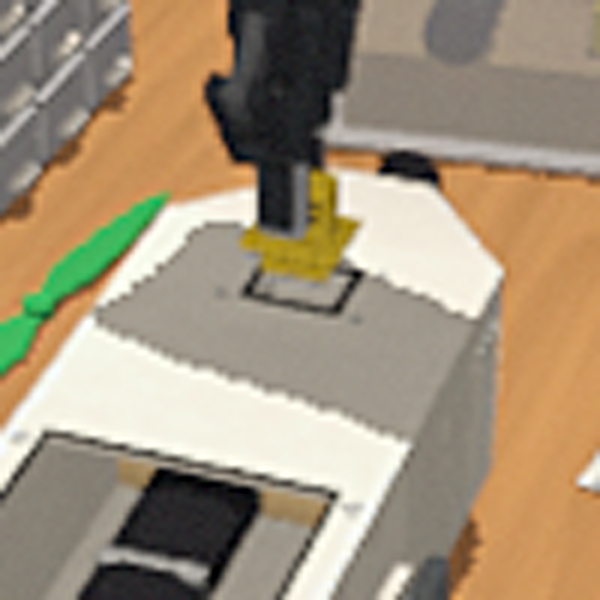

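```bash
python3 -m creep '[0.2,0,0,0,0.15,0,0,0,0.1,0,0,0,0,0,0,0]'
python3 - <<'E'
from fit import *
t=snapshot('side');c=t['color'][100:200,240:340];cv2.imwrite('pics/s6.png',cv2.cvtColor(cv2.resize(c,None,fx=6,fy=6,interpolation=cv2.INTER_CUBIC),cv2.COLOR_RGB2BGR))
E
```

```text
time: 10.1
position: [0.6075, -0.2437, 0.1661]
ee_rot: [-0.424, 1.57, 2.755]
wrist_force: [0.2, -0.2, -0.1]
width: 0.0148
```

View pics/s6.png

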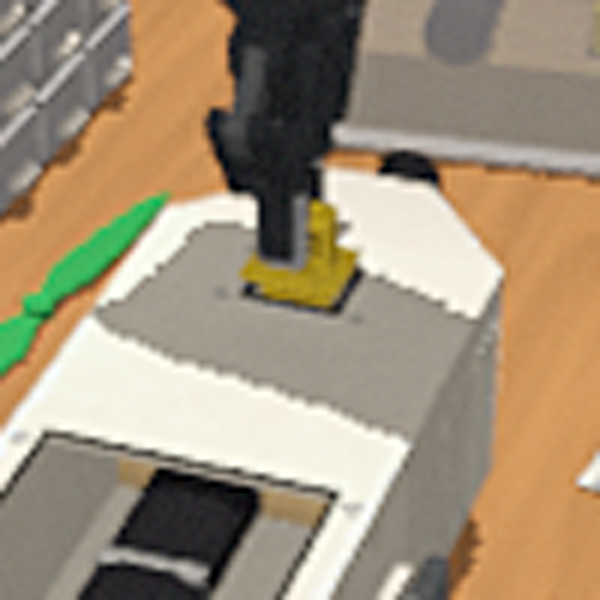

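```bash
python3 -m creep '[0.15,0,0,0,0.1,0,0,0,0,0,0,0]'; python3 -m creep '[0.08,0,0,0,0.05,0,0,0,0,0,0,0]'
```

```text
time: 10.45
position: [0.6075, -0.2438, 0.1586]
ee_rot: [-0.377, 1.57, 2.801]
wrist_force: [0.2, 0.2, -1.4]
width: 0.0149
time: 10.75
position: [0.608, -0.2439, 0.1581]
ee_rot: [2.566, 1.569, -0.539]
wrist_force: [-5.4, 1.7, 15.4]
width: 0.0149
```

```bash
python3 -m creep '[0.06,0,0.03,0,0,0,0,0]'
python3 - <<'E'
from fit import *
st=sense();print(st['wrist_force'])
t=snapshot('side');c=t['color'][100:200,240:340];cv2.imwrite('pics/s7.png',cv2.cvtColor(cv2.resize(c,None,fx=6,fy=6,interpolation=cv2.INTER_CUBIC),cv2.COLOR_RGB2BGR))
s=snapshot('wrist');save(s,'w7.png')
c=s['color'][180:330,220:340];cv2.imwrite('pics/w7z.png',cv2.cvtColor(cv2.resize(c,None,fx=4,fy=4,interpolation=cv2.INTER_CUBIC),cv2.COLOR_RGB2BGR))
E
```

```text
time: 10.95
position: [0.608, -0.2439, 0.158]
ee_rot: [2.734, 1.566, -0.371]
wrist_force: [-7.6, 2.7, 25.4]
width: 0.0151
[-7.64674505  2.68380718 25.35042012]
```

View pics/s7.png

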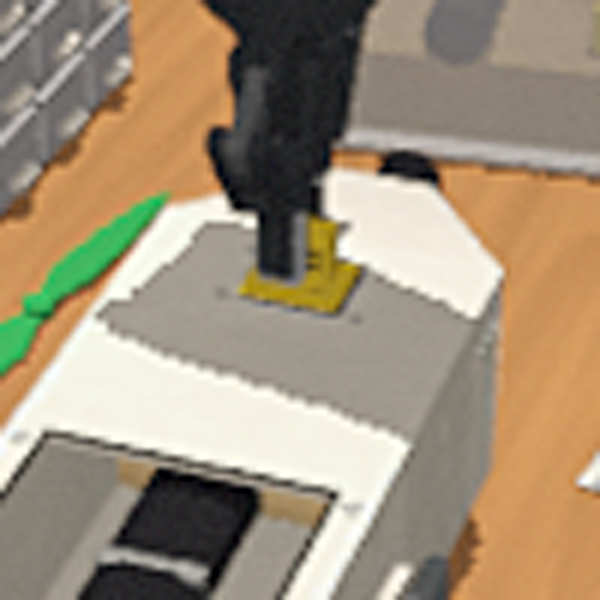

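View pics/w7z.png

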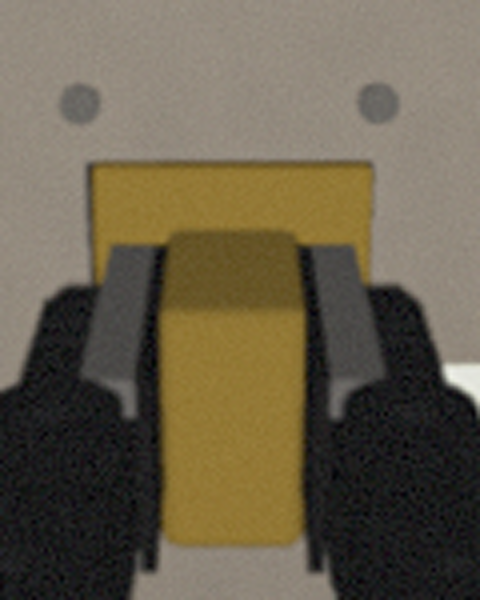

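```bash
python3 -m creep '[-0.05,0,-0.02,0,0,0,0,0]'; python3 -m creep '[0,0,0,0,0,0,0,0,0,0,0,0]' 0.2;  python3 -m creep '[-0.5,0,0,0,-1,0,0,0,-1,0,0,0,-0.5,0,-0.5,0,0,0,0,0]'
python3 - <<'E'
from fit import *
st=sense();print(st['wrist_force'],st['width'])
t=snapshot('side');c=t['color'][100:200,240:340];cv2.imwrite('pics/s8.png',cv2.cvtColor(cv2.resize(c,None,fx=6,fy=6,interpolation=cv2.INTER_CUBIC),cv2.COLOR_RGB2BGR))
s=snapshot('wrist');save(s,'w8.png')
E
```

```text
time: 11.25
position: [0.608, -0.2439, 0.1581]
ee_rot: [2.677, 1.568, -0.428]
wrist_force: [-5.0, 2.1, 17.5]
width: 0.0146
time: 11.55
position: [0.6075, -0.2438, 0.1548]
ee_rot: [-0.524, 1.57, 2.655]
wrist_force: [0.7, 0.4, -0.6]
width: 0.0343
time: 12.05
position: [0.6249, -0.243, 0.2472]
ee_rot: [2.956, 1.566, -0.148]
wrist_force: [-0.9, 0.6, -0.4]
width: 0.0343
[-0.88775341  0.57786327 -0.43290739] 0.03426465922005162
```

View pics/s8.png

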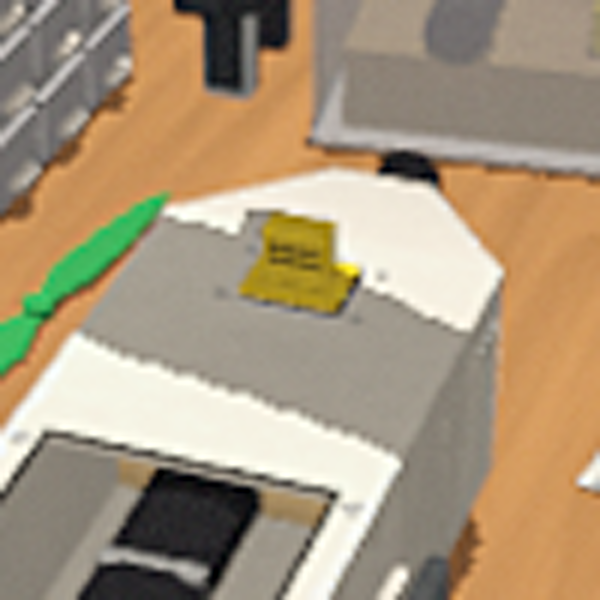

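View pics/w8.png

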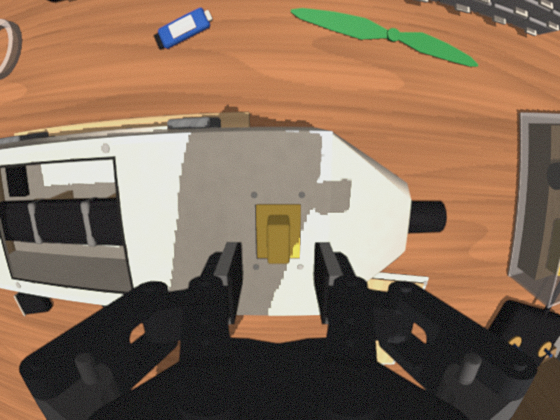

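```bash
python3 -m creep '[-0.4,0,0,-0.7,0,0,0,-0.9]'
python3 - <<'E'
from h import *
plan([.588,.022,.26],.036+.0001)
E
```

```text
time: 12.35
position: [0.6219, -0.2433, 0.2565]
ee_rot: [-0.29, 1.569, 3.133]
wrist_force: [0.1, 1.4, 1.0]
width: 0.0342
pos [ 0.6219 -0.2433  0.2565] xaxis [-0.001  0.    -1.   ] jaw -1.29 turn units -8.839 shift units: before-turn axes [-0.116 -8.811 -1.367] after-turn axes [-0.129 -0.811 -8.879] q7 -1.11 F [0.1 1.4 1. ] w 0.0342 t 12.35
```

```bash
python3 -m creep '[0,0,0,-0.9,0,0,0,-1,0,0,0,-1,0,0,0,-1,0,0,0,-1,0,0,0,-1,0,0,0,-1,0,0,0,-1,0,0,0,-0.94,0,0,-0.7,0,0,-0.2,-1,0,0,-0.2,-1,0]' -0.5
python3 -m creep '[0,-0.2,-1,0,0,-0.2,-1,0,0,0,-1,0,0,0,-1,0,0,0,-1,0,0,0,-0.8,0,0,0,-0.3,0,0,0,0,0]' 
python3 - <<'E'
from h import *
plan([.588,.022,.26],.036+.0001)
s=snapshot('wrist');save(s,'w9.png')
E
```

```text
time: 13.55
position: [0.6065, -0.1623, 0.2548]
ee_rot: [-1.888, 1.567, 2.855]
wrist_force: [-0.2, 0.2, -0.8]
width: 0.0644
time: 14.35
position: [0.5893, 0.0206, 0.2562]
ee_rot: [-1.585, 1.569, -3.122]
wrist_force: [-0.4, -0.1, 0.4]
width: 0.0642
pos [0.5893 0.0206 0.2562] xaxis [-0.002 -0.    -1.   ] jaw 0.034 turn units -0.011 shift units: before-turn axes [-0.128 -0.043 -0.047] after-turn axes [-0.128 -0.043 -0.047] q7 -0.37 F [-0.4 -0.1  0.4] w 0.0642 t 14.35
```

View pics/w9.png

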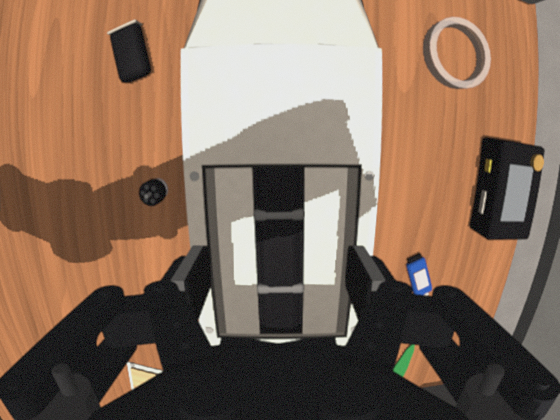

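```bash
python3 - <<'E'
from h import *
st=sense();s=snapshot('wrist')
zt=st['position'][2]
for q,z in [((204,165),.15),((360,165),.15),((213,338),.15),((350,338),.15),((253,172),.136),((304,172),.136),((257,250),.136),((304,250),.136),((259.5,325),.136),((303,325),.136),((278,214),.136),((280,289),.136)]:
    print(q,tool_pt(s,q,zt-z).round(4))
E
```

```text
(204, 165) [ 0.1062 -0.0572 -0.0298]
(360, 165) [ 0.1062  0.0656 -0.0299]
(213, 338) [ 0.1062 -0.0622  0.1368]
(350, 338) [0.1062 0.0711 0.1375]
(253, 172) [ 0.1202 -0.0195 -0.0215]
(304, 172) [ 0.1202  0.0223 -0.0214]
(257, 250) [ 0.1202 -0.0175  0.0477]
(304, 250) [0.1202 0.0238 0.0477]
(259.5, 325) [ 0.1202 -0.0173  0.1293]
(303, 325) [0.1202 0.0256 0.1295]
(278, 214) [0.1202 0.0009 0.0145]
(280, 289) [0.1202 0.0028 0.0873]
```

```bash
python3 -m creep '[0.3,0.07,-0.1,-0.1,0.8,0,0,0,0.8,0,0,0,0.8,0,0,0,0.7,0,0,0,0,0,0,0]'
python3 - <<'E'
from h import *
plan([.59,.022,.1],.054)
s=snapshot('wrist');save(s,'w10.png')
E
```

```text
time: 15.05
position: [0.5904, 0.021, 0.1516]
ee_rot: [-1.493, 1.565, -3.018]
wrist_force: [-0.4, -0.4, -0.3]
width: 0.0644
pos [0.5904 0.021  0.1516] xaxis [-0.006 -0.001 -1.   ] jaw 0.046 turn units -0.054 shift units: before-turn axes [ 1.721 -0.002 -0.034] after-turn axes [ 1.721e+00 -1.000e-03 -3.400e-02] q7 -0.43 F [-0.4 -0.4 -0.3] w 0.0644 t 15.05
```

View pics/w10.png

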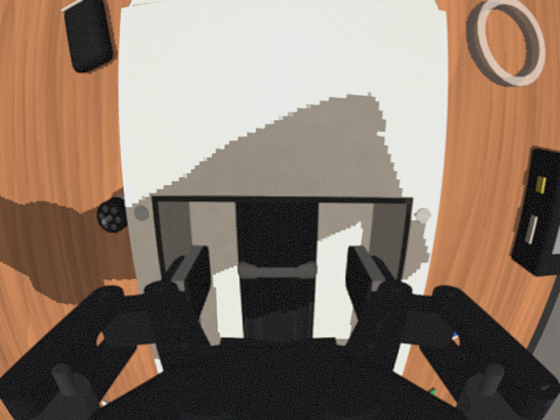

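```bash
python3 - <<'E'
from h import *
s=snapshot('wrist')
print(tool_pt(s,(280,203),.0016),tool_pt(s,(280,198),.0016),tool_pt(s,(278,270),.0156))
E
python3 -m creep '[0.6,0,0,-0.05,0.6,0,0,0,0.4,0,0,0,0.12,0,0,0,0,0,0,0]'
```

```text
[ 0.0016      0.00170897 -0.02704081] [ 0.0016      0.00170637 -0.02941227] [0.0156     0.00079243 0.0143501 ]
time: 15.65
position: [0.5924, 0.0228, 0.1038]
ee_rot: [1.802, 1.571, 0.286]
wrist_force: [-0.0, 0.0, 0.2]
width: 0.0638
```

```bash
python3 -m creep '[0.1,0,-0.2,0,0,0,0,0]'; python3 -m creep '[0,0,0,0,0,0,0,0,0,0,0,0,0,0,0,0]' 1
python3 - <<'E'
from h import *
s=snapshot('wrist');save(s,'w11.png')
E
```

```text
time: 15.85
position: [0.5921, 0.0302, 0.1011]
ee_rot: [2.236, 1.569, 0.72]
wrist_force: [-0.2, 0.9, -0.7]
width: 0.0641
time: 16.25
position: [0.592, 0.0292, 0.1012]
ee_rot: [1.812, 1.57, 0.295]
wrist_force: [-2.1, 0.2, 5.4]
width: 0.0435
```

View pics/w11.png

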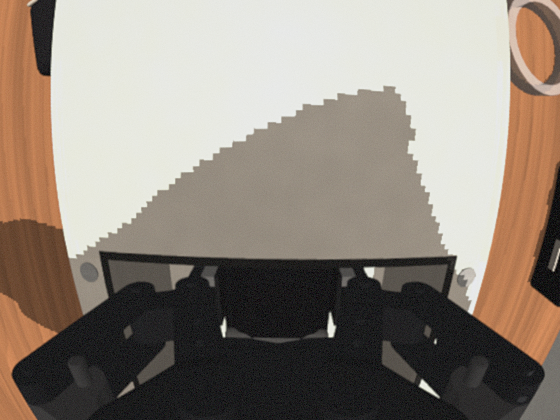

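```bash
python3 -m creep '[-0.15,0,0,0,0,0,0.3,0,0,0,0.4,0,0,0,0.4,0,0,0,0.3,0,0,0,0.1,0,0,0,0,0]'
python3 - <<'E'
from h import *
s=snapshot('wrist');save(s,'w12.png')
s=snapshot('side');save(s,'s12.png')
E
```

```text
time: 17.0
position: [0.5942, -0.0171, 0.1048]
ee_rot: [-1.495, 1.571, -3.013]
wrist_force: [0.3, 0.2, -3.7]
width: 0.0433
```

View pics/w12.png

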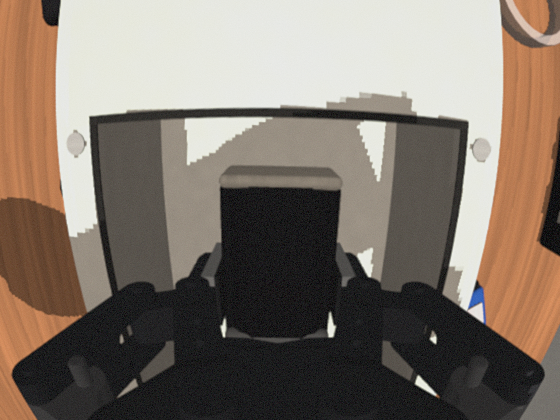

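View pics/s12.png

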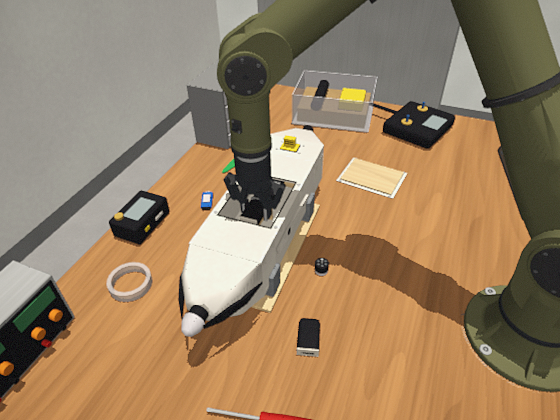

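```bash
python3 -m creep '[-0.15,0,0,0,-0.1,0,0,0,0,0,0,0]';python3 -m creep '[-0.1,0,0,0,0,0,0,0]';python3 -m creep '[-0.1,0,0,0,0,0,0,0]';python3 -m creep '[-0.1,0,0,0,0,0,0,0]'
```

```text
time: 17.4
position: [0.5943, -0.0153, 0.1129]
ee_rot: [2.477, 1.57, 0.962]
wrist_force: [-0.4, 0.8, -5.0]
width: 0.0432
time: 17.6
position: [0.5937, -0.0156, 0.1154]
ee_rot: [-2.134, 1.57, 2.633]
wrist_force: [-1.6, 2.1, -7.9]
width: 0.0428
time: 17.8
position: [0.5938, -0.0158, 0.1185]
ee_rot: [-2.016, 1.57, 2.751]
wrist_force: [-1.1, 0.8, -8.8]
width: 0.0434
time: 18.0
position: [0.5944, -0.0161, 0.1219]
ee_rot: [1.195, 1.571, -0.321]
wrist_force: [-1.1, 1.3, -6.4]
width: 0.0432
```

```bash
python3 -m creep '[-0.1,0,0,0,-0.1,0,0,0,-0.1,0,0,0]';python3 -m creep '[-0.15,0,0,0,-0.15,0,0,0,-0.15,0,0,0]'
python3 - <<'E'
from h import *
s=snapshot('wrist');save(s,'w13.png')
s=snapshot('side');c=s['color'][120:260,180:340];cv2.imwrite('pics/s13.png',cv2.cvtColor(cv2.resize(c,None,fx=4,fy=4,interpolation=cv2.INTER_CUBIC),cv2.COLOR_RGB2BGR))
E
```

```text
time: 18.3
position: [0.5943, -0.0165, 0.1308]
ee_rot: [0.091, 1.57, -1.426]
wrist_force: [-0.1, -0.1, -7.8]
width: 0.0431
time: 18.6
position: [0.5945, -0.0163, 0.1445]
ee_rot: [1.209, 1.57, -0.307]
wrist_force: [-0.1, -0.6, -7.2]
width: 0.0432
```

View pics/w13.png

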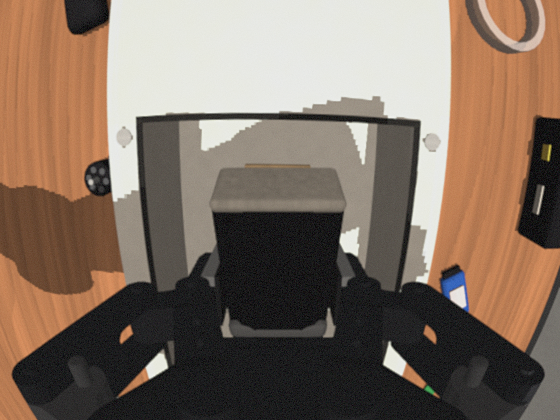

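View pics/s13.png

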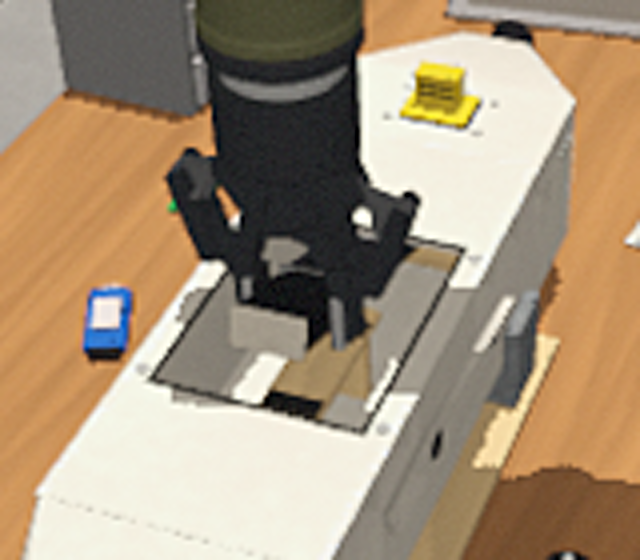

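```bash
python3 -m creep '[-0.15,0,0,0,-0.2,0,0,0,-0.2,0,0,0]';python3 -m creep '[-0.2,0,0,0,-0.2,0,0,0,-0.2,0,0,0]'; python3 -m creep '[-0.2,0,0,0,-0.2,0,0,0,-0.2,0,0,0]'
python3 - <<'E'
from h import *
s=snapshot('wrist');save(s,'w14.png')
s=snapshot('side');c=s['color'][80:260,180:340];cv2.imwrite('pics/s14.png',cv2.cvtColor(cv2.resize(c,None,fx=3.3,fy=3.3,interpolation=cv2.INTER_CUBIC),cv2.COLOR_RGB2BGR))
E
```

```text
time: 19.0
position: [0.5942, -0.0159, 0.1609]
ee_rot: [-2.585, 1.57, 2.182]
wrist_force: [-0.4, 0.9, -7.5]
width: 0.0436
time: 19.3
position: [0.5943, -0.0158, 0.1791]
ee_rot: [2.496, 1.57, 0.98]
wrist_force: [0.7, 1.0, -7.4]
width: 0.0431
time: 19.6
position: [0.5943, -0.0159, 0.1971]
ee_rot: [2.763, 1.571, 1.247]
wrist_force: [0.3, 1.2, -7.1]
width: 0.043
```

View pics/w14.png

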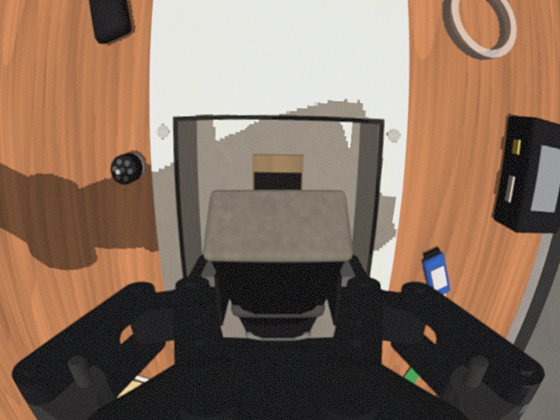

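View pics/s14.png

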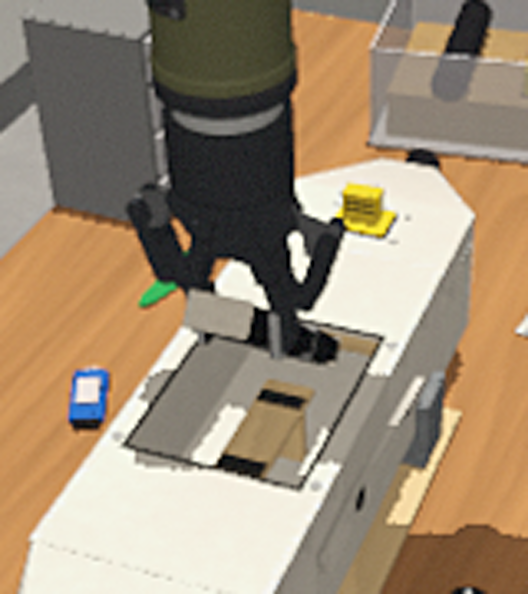

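```bash
python3 -m creep '[0,0,-0.2,0,-0.1,0,-0.2,0,-0.1,0,-0.2,0,-0.1,0,-0.2,0]';python3 -m creep '[-0.12,0,-0.25,0,-0.12,0,-0.25,0,-0.12,0,-0.25,0,-0.12,0,-0.25,0,-0.12,0,-0.25,0]'
python3 - <<'E'
from h import *
s=snapshot('wrist');save(s,'w15.png')
s=snapshot('side');c=s['color'][80:260,180:340];cv2.imwrite('pics/s15.png',cv2.cvtColor(cv2.resize(c,None,fx=3.3,fy=3.3,interpolation=cv2.INTER_CUBIC),cv2.COLOR_RGB2BGR))
E
```

```text
time: 20.1
position: [0.593, 0.0087, 0.2059]
ee_rot: [1.408, 1.57, -0.108]
wrist_force: [0.6, -0.0, -3.2]
width: 0.0433
time: 20.6
position: [0.5909, 0.046, 0.2238]
ee_rot: [1.871, 1.571, 0.355]
wrist_force: [0.3, 0.1, -4.2]
width: 0.0435
```

View pics/w15.png

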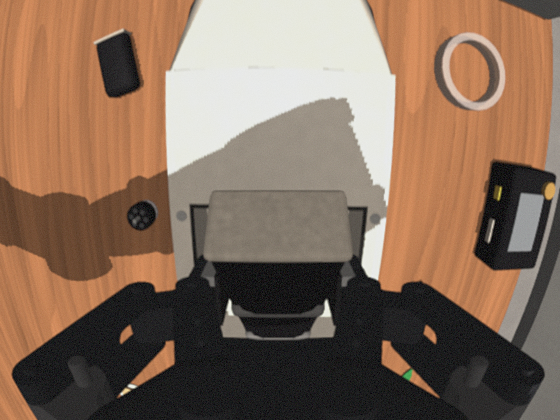

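View pics/s15.png

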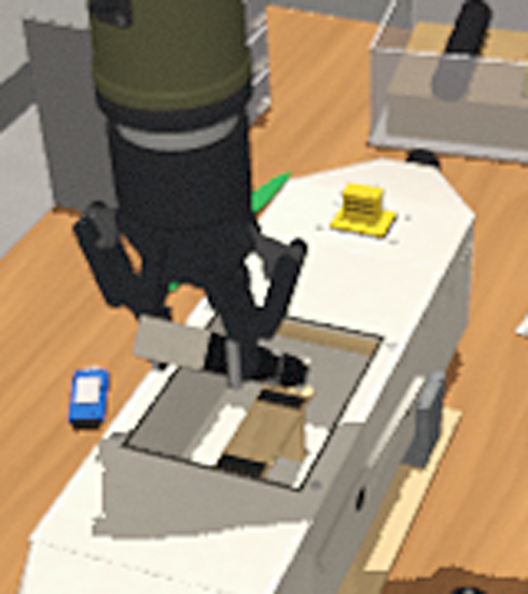

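```bash
python3 -m creep '[-0.2,0,-0.15,0,-0.2,0,-0.1,0,-0.3,0,0,0,-0.4,0,0,0,-0.4,0,0,0,-0.4,0,0,0,-0.4,0,0,0,-0.4,0,0,0,-0.3,0,0,0,-0.2,0,0,0]'; python3 -m creep '[-0.1,0,0,0,0,0,0,0,0,0,0,0,0,0,0,0,0,0,0,0]'
python3 - <<'E'
from h import *
st=sense()
s=snapshot('wrist');save(s,'w16.png')
t=snapshot('side');save(t,'s16.png');q=snapshot('top');save(q,'t16.png')
for n in ['pack_fore','pack_aft','pack_mid','plug_seat']:
    for c in ['side','top','wrist']:print(n,c,landmark_of(c,n)[:1])
E
```

```text
time: 21.7
position: [0.5907, 0.0529, 0.3205]
ee_rot: [1.671, 1.57, 0.155]
wrist_force: [0.1, 0.1, -3.7]
width: 0.0429
time: 22.2
position: [0.5904, 0.0527, 0.3221]
ee_rot: [-1.594, 1.57, -3.111]
wrist_force: [0.4, -0.5, -2.4]
width: 0.0433
pack_fore side [{'position': [223.6, 139.3], 'p': 0.88}]
pack_fore top []
pack_fore wrist [{'position': [275.7, 220.0], 'p': 0.97}]
pack_aft side [{'position': [263.4, 159.7], 'p': 0.81}]
pack_aft top [{'position': [380.0, 177.7], 'p': 0.7}]
pack_aft wrist []
pack_mid side [{'position': [247.6, 150.1], 'p': 0.77}]
pack_mid top []
pack_mid wrist [{'position': [276.4, 307.4], 'p': 0.89}]
plug_seat side [{'position': [288.2, 147.3], 'p': 0.57}]
plug_seat top [{'position': [380.2, 174.4], 'p': 0.48}]
plug_seat wrist [{'position': [153.7, 79.9], 'p': 0.68}]
```

View pics/s16.png

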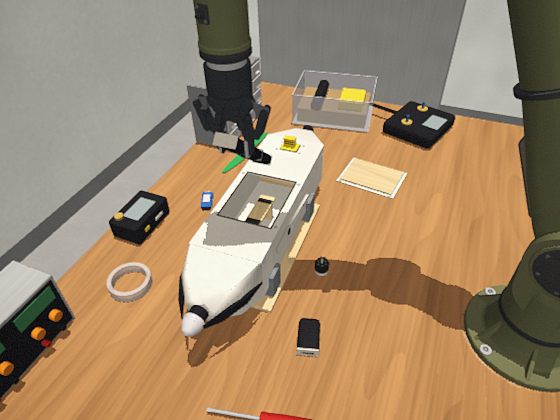

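View pics/t16.png

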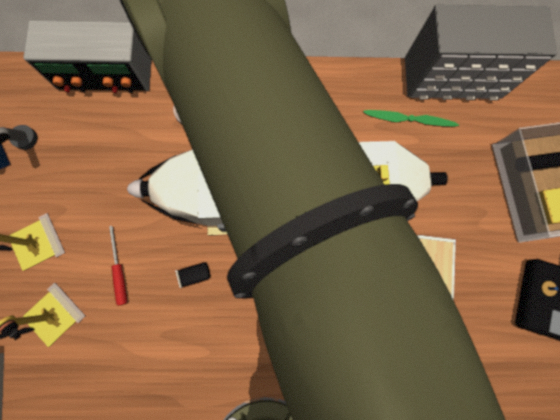

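View pics/w16.png

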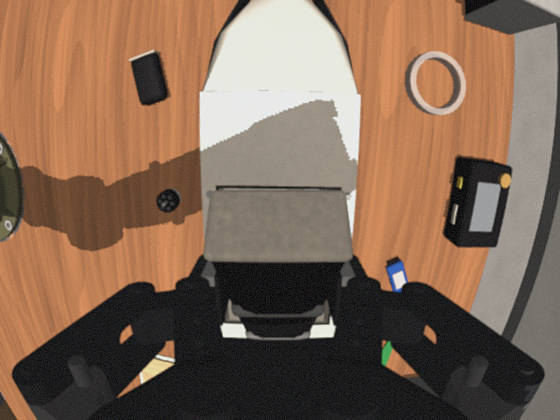

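```bash
python3 - <<'E'
from h import *
t=snapshot('side');st=sense();w=snapshot('wrist')
for n,p in [('fore',(223.6,139.3)),('aft',(263.4,159.7)),('mid',(247.6,150.1))]:
    o,d=ray(t,p);
    print(n,(o+d*(.592-o[0])/d[0]).round(3))
print('fore wrist',tool_pt(w,(275.7,220),-.05), st['position'],st['wrist_force'],st['width'])
print('plug',atz(t,(288.2,147.3),.15), 'socket by same camera earlier',atz(t,(287.4,146.8),.15))
cv2.imwrite('pics/s17.png',cv2.cvtColor(cv2.resize(t['color'][100:190,190:330],None,fx=5,fy=5,interpolation=cv2.INTER_CUBIC),cv2.COLOR_RGB2BGR))
E
```

```text
fore [0.592 0.085 0.371]
aft [ 0.592 -0.066  0.229]
mid [0.592 0.002 0.297]
fore wrist [-5.00000000e-02  2.63809470e-05 -3.56531364e-02] [0.59053202 0.05283885 0.32251607] [-0.68914057 -1.01085703 -3.14624216] 0.04306246525057814
plug [ 0.60414994 -0.23900091  0.15      ] socket by same camera earlier [ 0.60691561 -0.24038468  0.15      ]
```

View pics/s17.png

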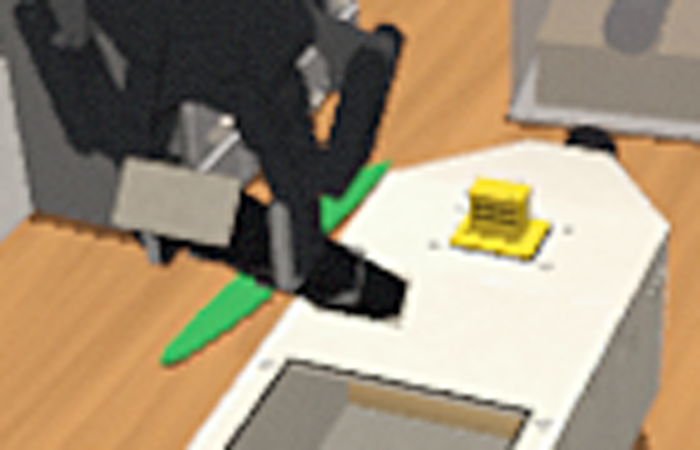

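```bash
python3 -m creep '[0,0,0,0,0,0,0,0]'; python3 -c "
from station import *
print(sign_off())"
```

```text
time: 23.25
position: [0.5905, 0.0528, 0.3225]
ee_rot: [-2.833, 1.571, 1.934]
wrist_force: [-0.3, 0.6, -3.5]
width: 0.0433
the job is handed in; nothing more can be done
None
```

The plug is in its socket, the pack is out through the hatch and held in the gripper, and I handed the job in at about 23 s of the 54 s allowed. `sign_off` gives no verdict, so the results below are my own checks.

**Plug:** I pressed it in until it hit a hard stop, with about 25 N on the wrist, then let go and backed off. The later pictures show its flange flush on the deck. The side camera puts it about 3 mm from where it put the empty socket. That is within that camera's error, and the foot has only 1.5 mm of play in the socket. I did not measure the flange height directly.

**Pack:** I gripped it near the nose end and slid it about 45 mm towards the tail. Then I raised the nose end; the pack turned in the grip against the rear hatch edge and came out diagonally. The wrist force stayed under about 9 N, weight included, against the 30 N limit on the pack. It returned to about the pack's weight once the pack was clear.

**Final state:** By the side camera the pack's end centres are at about 0.37 m and 0.23 m (0.18 m required), with the lowest corner about 7 cm above the deck. The pack was still, the gripper was holding at 43 mm and the wrist force was about 3.5 N. In the last pictures the bystanders look to be where they started, judged by eye only; the arm hid part of the top view.

**Check that disagreed:** With the stated 33 x 23 mm mouth, the wrist picture put the socket too far away. The black rim frames a slightly larger opening, so I used the socket's centre from that picture instead, and the plug went in freely.

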